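# Hold the reading lens in focus over a fresh casting

### The job

Lift the cast resin wheel out of the open mould by its hub and lay it flat, hub up, wholly on the cutting mat in front of the height gauge, without dropping it. Then take the reading lens by its handle and finish holding it, still and level, centred over the wheel and at the same height as the tip of the gauge's scriber, which is set to the lens's focal height; the job ends with the lens held there in the gripper. Do not touch the gauge and leave the phone, the earbud case and the bottle where they are.

Things in the scene. Friction and masses are not known exactly. Their poses are not given: they have to be found in the camera images.
- wheel_centre (a point): centre, half-way up, of the loose off-white resin wheel (about 50 g): a disc 60 mm across and 12 mm thick with a round hub 22 mm across that rises 26 mm above the disc, 38 mm high in all; this point is on the axis 19 mm above its underside, z up along the hub. It starts hub up in the mould cavity, its disc flush with the mould's top face, so that only the hub stands out.
- mould: open lower half of an aluminium mould, fixed block 120 x 120 x 26 mm, origin at the centre of its underside, z up; a round cavity 63 mm across and 12 mm deep in the middle of the top; two dowel pins 8 mm across stand 8 mm out of the top at two opposite corners, at (+48, +48) and (-48, -48) mm.
- mat: flat cutting mat with a grid, fixed on the desk, 260 mm (its x) x 200 mm (its y) x 3 mm, origin at the centre of its underside, z up. The height gauge stands on it near its +x end.
- gauge: height gauge standing fixed on the mat: base 50 mm (x) x 76 mm (y) x 26 mm, upright scale beam 250 mm high, carriage 44 mm wide clamped on the beam, scriber pointing along the gauge's -x, roughly the mat's -x, towards the open part of the mat; origin at the centre of the base's underside, on top of the mat.
- scriber_tip (a point): tip of the gauge's thin steel scriber, 55 mm from the beam along the gauge's -x; its height, 96 to 146 mm above the mat's top, differs each time and marks the height at which the middle of the lens is to be held.
- lens (a point): centre of the glass of the reading lens (loose, about 90 g, lies flat on the desk): round steel bezel 68 mm across and 15 mm thick; this point is at half its thickness, x points away from the handle, z is the lens's axis (up as it lies).
- handle (a point): place to grip on the lens's handle, near its point of balance: 62 mm from the lens's centre along the lens's -x, at half thickness (7.5 mm above the underside). The handle is a flat-sided black bar along x, 18 mm wide and 15 mm thick, reaching from 11 mm on the lens side of this point to 77 mm the other way; a narrow ferrule joins it to the bezel.
- wheel: the same wheel, origin at the centre of its underside
- loupe: the same reading lens, origin on its underside 2 mm from the handle point towards the lens, x towards the lens
- phone: bystander: dark phone lying flat, 150 x 72 x 8 mm, origin at the centre of its underside, x lengthwise
- earbuds: bystander: small rounded black earbud case, 46 x 60 x 22 mm, origin at the centre of its underside
- bottle: bystander: clear water bottle with a label, 64 mm across, 190 mm high, origin at the centre of its underside
Things that resemble listed ones, but are neither listed nor needed, are in the scene too. Several things look just like the loupe: the one meant starts farthest from the robot's base. What is meant by the wheel is not purple, and is the smaller of those in its own colour.

How it is judged:
On the way, in this order (a step that is already met when the one before it is completed fails the run):
1. the wheel is held by the gripper, clear above the mould (z of wheel_centre in the frame of mould above 0.055 m and contact force between wheel and the fingers above 0.5 N), for 0.1 s.
2. the wheel lies flat and hub up on the mat, let go and at rest (x of wheel_centre in the frame of mat between -0.105 and 0.045 m and y of wheel_centre in the frame of mat between -0.075 and 0.075 m and z of wheel_centre in the frame of mat between 0.018 and 0.026 m and angle between wheel_centre's own z axis and vertical below 0.08 rad and contact force between wheel and the fingers below 0.05 N and linear speed of wheel below 0.02 m/s), for 0.2 s.
3. the lens has been picked up in the gripper (height (world z) of lens above 0.05 m and contact force between loupe and the fingers above 0.5 N), for 0.2 s.
At the end, for the whole second after the job is handed in: Wheel flat (0.08 rad), hub up, wholly on the mat (5 mm slack) before the gauge, at rest, released. Lens held by its handle (grasp 38 mm or more from lens centre), touching nothing else, still, level within 0.1 rad, centred within 12 mm of the wheel's axis and within 6 mm of the scriber tip's height (all of step 2 and horizontal distance between lens and wheel_centre below 0.012 m and z of lens in the frame of scriber_tip between -0.006 and 0.006 m and angle between lens's own z axis and vertical below 0.1 rad and linear speed of loupe below 0.02 m/s and angular speed of loupe below 0.15 rad/s and contact force between loupe and the fingers above 1 N and distance between the grasp point and lens above 0.038 m and contact force between loupe and wheel below 0.05 N and contact force between loupe and gauge below 0.05 N and contact force between loupe and mat below 0.05 N and contact force between loupe and mould below 0.05 N); the arm keeps its last pose, push and grip.
It fails at once if the height gauge is touched or its setting disturbed (contact force between gauge and anything else above 1 N or distance of scriber_tip from where it was at the start of the episode above 0.003 m).
It fails at once if the wheel is dropped (contact force between wheel and the fingers below 0.05 N and linear speed of wheel above 0.5 m/s).
It fails at once if the lens is dropped or knocked (contact force between loupe and the fingers below 0.05 N and linear speed of loupe above 0.5 m/s).
It fails at once if the phone, earbud case or bottle is moved (distance of any of phone, earbuds, bottle from where it was at the start of the episode above 0.015 m).
It also fails if it takes over 64 s, if anything falls off the work surface, if the arm or the gripper's body presses on something with over 40 N, if the wrist force passes 120 N, or if a joint passes its speed limit or range.

### The arm

A 6-joint arm with a two-finger parallel gripper is mounted at the origin on the work surface. World frame = base frame: x ahead of the robot, y to its left, z up, the work surface at z = 0. Lengths are in m, angles in rad, forces in N, time in s.
With the tool pointing down it reaches from about 0.425 to 0.95 m from the base axis. Payload 3.5 kg.
Tool frame: the origin (TCP) lies on the centre line of the jaws, within the pads' length; the fingertips stand 14 mm ahead of it and the grasp point (between the pads) lies 5 mm behind it (ctrl.finger_overhang is the distance from the TCP to the fingertips, in m); z points along the fingers, y is the line along which they close (so a half turn about z gives the same grasp; the last joint's range is limited). The gripper opens to 85 mm and grips with 20 to 120 N. Pads are 22 mm wide; open, the fingers measure 114 mm over their backs; the gripper's body (76 mm by 85 mm) begins 54 mm behind the grasp point. The pads swing forward as they close: fully open they stand 13 mm farther back than shut.
Start: joints at [0.995, 0.286, 1.577, -0, 1.279, -0.15], TCP at [0.279, 0.615, 0.245] pointing down, gripper open.
Joint ranges: [-2.77, 2.77], [-0.9, 2.22], [0.21, 2.48], [-1.53, 4.67], [0.24, 2.81], [-2.84, 2.84]. Speed limits (rad/s): [2.79, 2.79, 3.14, 3.14, 3.14, 3.14].

### API

Orientations are given as a unit quaternion [x, y, z, w].
In Python, from plant import ctrl gives the robot as it stands.
- The arm moves only by the tool send_rows, never from a script. Its argument "moves" is text: rows parted by semicolons, each of 7 numbers parted by spaces: the turn, a rotation vector about the tool's x, y, z in units of 360 degrees (1.0 is 360 degrees), then the shift along the tool's x, y, z in units of 20 cm (1.0 is 20 cm), then the gripper's target within -1 to 1 (fully open at 1, half-way at 0, shut at -1). A call has 1 to 12 rows; each row is the pose to reach, as a shift and turn from the pose commanded when the call began, along the tool's axes at that moment, turning the shorter way round; what a row does not reach only later rows make up. A row lasts 1/8 s, in which the tool goes at most 62.5 mm and 10.7 degrees, less where a joint would pass 70% of its speed; a pose out of reach is approached as far as the arm can. A call with a number of a shift or a turn outside -1 to 1 is refused whole. A call with a gripper value outside its range is refused whole. The fingers move at their own pace and stop on an object; "newtons" is the grip in N (left out, the last holds). Time passes only in rows, so rows that repeat a pose let the fingers close. It gives the time, the measured TCP pose, the force, the opening and the grip force at its end, in the units of the state.
- ctrl.get_state(): the state, without advancing time (a new reading comes with each control period).
- ctrl.read_camera(name): name is "scene" or "top" or "wrist"; returns a dict with "image" (384x512x3 uint8, red, green, blue), "fovy" (degrees; the focal length in pixels is half the picture's height over the tangent of half this angle, whatever the lens; pixels are square), "cx", "cy" (the principal point, pixels), "extrinsics" (4x4, takes a point from camera to world coordinates). Camera axes: x right, y up, looking along -z (the intrinsics and any distortion apply to the point x, -y, -z); pixel columns grow to the right and rows downward; lengths in m; the calibration is good to about 2 mm. The wrist camera is an equidistant fisheye: a pixel r from the principal point sees the ray r / f radians off the axis. A picture is of the moment at which its call begins. There is no depth.
- ctrl.sign_off(): hands the job in; it is judged then, once.
The state is a dict: "time": time; "qpos": joint angles; "dq": joint speeds; "joint_efforts": joint torques, N m; "eef_pos": TCP position; "tcp_rot": TCP orientation; "contact_force": force on the tool from outside, world axes, zero at the start; "wrist_torque": the same for the moment, N m; "opening": opening from 0.0 (shut) to 1.0 (fully open); "finger_force": force on a finger pad.
Only numpy, scipy, OpenCV 4.12 (cv2) and the standard library are available. Lean on these libraries where they do the work, as an engineer would, in place of code of your own. Each camera call takes 0.05 s, during which the arm holds its last target. There are 200 camera calls.

## Working session

There is one attempt and no reset: what is moved stays moved. The work goes in short steps, Python scripts to look and compute and a tool call to move; the robot and the scene stay as the last step left them, time stands still between calls to the robot, and variables do not carry over. Pictures are saved under pics/ and viewed, at most 10 in all, crops included, and the job is handed in when it is done.

Besides the shell and the picture viewer there is one more tool, called in YAML: its name, and indented under it one key for each argument. send_rows: Moves the arm, as the interface text tells. Its arguments: {"type":"object","properties":{"moves":{"type":"string"},"newtons":{"type":"number"}},"required":["moves"]}

```bash
mkdir -p pics
cat > h.py <<'E'
import numpy as np, cv2
from plant import ctrl
from scipy.spatial.transform import Rotation as R
def cap(n,f=None):
    c=ctrl.read_camera(n); 
    if f: cv2.imwrite('pics/'+f,c['image'][:,:,::-1])
    return c
def foc(c): return 192/np.tan(np.radians(c['fovy'])/2)
def ray(c,u,v,fish=False):
    x=(u-c['cx'])/foc(c); y=(v-c['cy'])/foc(c)
    if fish:
        r=np.hypot(x,y); s=np.sin(r)/max(r,1e-9); d=np.array([x*s,-y*s,-np.cos(r)])
    else: d=np.array([x,-y,-1.])
    E=np.array(c['extrinsics']); return E[:3,3],E[:3,:3]@d
def onz(c,u,v,z,fish=False):
    o,d=ray(c,u,v,fish); return o+d*(z-o[2])/d[2]
def proj(c,p,fish=False):
    E=np.array(c['extrinsics']); q=E[:3,:3].T@(np.array(p)-E[:3,3]); x,y,z=q[0],-q[1],-q[2]
    if fish:
        h=np.hypot(x,y); t=np.arctan2(h,z); x,y,z=x/h*t,y/h*t,1
    return c['cx']+foc(c)*x/z, c['cy']+foc(c)*y/z
def two(c1,p1,c2,p2):
    o1,d1=ray(c1,*p1);o2,d2=ray(c2,*p2)
    d1/=np.linalg.norm(d1);d2/=np.linalg.norm(d2)
    t=np.linalg.lstsq(np.c_[d1,-d2],o2-o1,rcond=None)[0]
    a=o1+t[0]*d1;b=o2+t[1]*d2; return (a+b)/2,np.linalg.norm(a-b)
E
python3 - <<'E'
from h import *
a=cap('scene');b=cap('top');w=cap('wrist')
for n,c in zip('abw',(a,b,w)): print(n,c['fovy'],c['cx'],c['cy'],np.round(c['extrinsics'],3).tolist(), [k for k in c])
I=np.vstack([np.hstack([a['image'],b['image']])])
cv2.imwrite('pics/s.png',cv2.resize(a['image'][:,:,::-1],(800,600),interpolation=cv2.INTER_CUBIC))
cv2.imwrite('pics/t.png',cv2.resize(b['image'][:,:,::-1],(800,600),interpolation=cv2.INTER_CUBIC))
E
```

```text
a 46.70688923837324 262.070969021479 191.5072427478662 [[-0.872, -0.426, 0.241, 0.781], [0.489, -0.751, 0.443, 0.493], [-0.008, 0.504, 0.864, 1.143], [0.0, 0.0, 0.0, 1.0]] ['image', 'fovy', 'cx', 'cy', 'extrinsics']
b 48.56141983273886 258.0741752470719 188.4288060307322 [[0.001, 0.993, -0.116, 0.354], [-1.0, -0.001, -0.019, -0.053], [-0.019, 0.116, 0.993, 1.248], [0.0, 0.0, 0.0, 1.0]] ['image', 'fovy', 'cx', 'cy', 'extrinsics']
w 65.70646984690485 254.97706426190908 188.52576981389768 [[0.414, -0.864, -0.286, 0.205], [0.91, 0.392, 0.133, 0.649], [-0.003, -0.315, 0.949, 0.374], [0.0, 0.0, 0.0, 1.0]] ['image', 'fovy', 'cx', 'cy', 'extrinsics']
```

View pics/s.png

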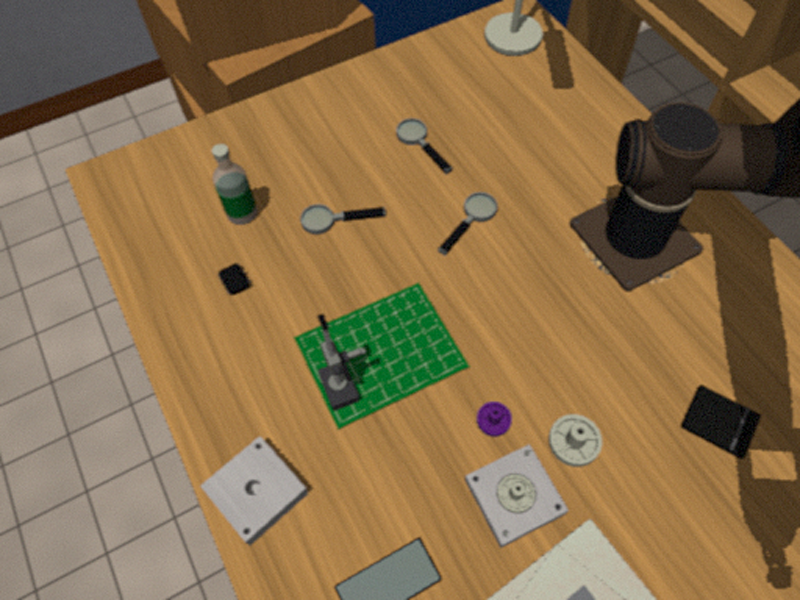

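View pics/t.png

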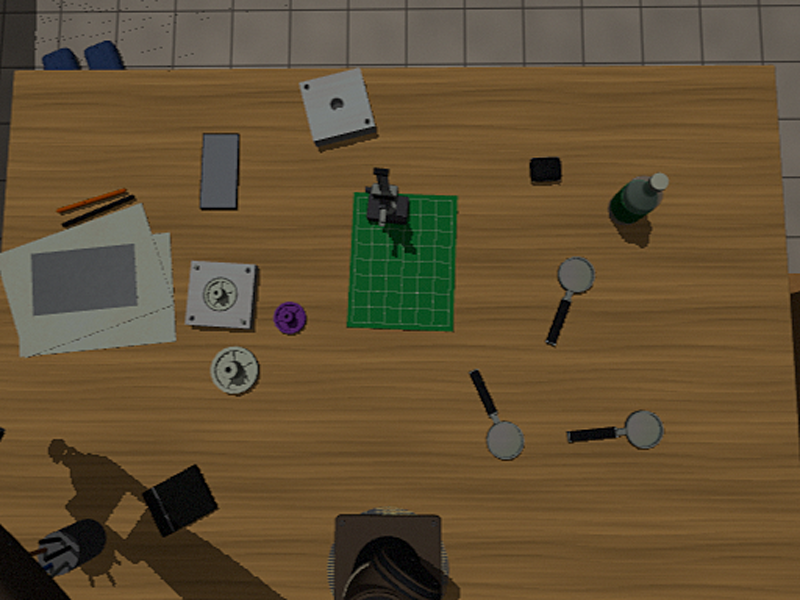

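Top view (800 px scale) shows three loupes: A (575,275), B (505,440) and C (643,429). A is farthest from the base, so it should be the one. The off-white wheels are in the mould at (220,294) and a larger loose one at (235,370), with a purple one at (290,318). The wheel is the smaller off-white one, in the mould. I'll measure now and confirm in an enlarged crop.

```bash
cat > m.py <<'E'
from h import *
a=cap('scene');b=cap('top')
def mask_mat(c):
    h=cv2.cvtColor(c['image'],cv2.COLOR_RGB2HSV); m=cv2.inRange(h,(45,120,40),(75,255,255))
    m=cv2.morphologyEx(m,cv2.MORPH_CLOSE,np.ones((9,9)))
    k=max(cv2.findContours(m,cv2.RETR_EXTERNAL,cv2.CHAIN_APPROX_NONE)[0],key=cv2.contourArea); return k
k=mask_mat(b)
P=np.array([onz(b,*p,.003)[:2] for p in k[:,0]+0.0])
r=cv2.minAreaRect((P*1000).astype(np.float32)); print('mat',r)
k=mask_mat(a);P=np.array([onz(a,*p,.003)[:2] for p in k[:,0]+0.0]);print('mat scene',cv2.minAreaRect((P*1000).astype(np.float32)))
s=1/1.5625
for n,p in dict(A=(575,275),B=(505,440),C=(643,429)).items():
    q=onz(b,p[0]*s,p[1]*s,.0075); print(n,q.round(3),np.hypot(*q[:2]))
# crops
def crop(c,x,y,w,h,W=400,H=300):
    x,y,w,h=[int(round(t*s)) for t in (x,y,w,h)]
    print('crop origin',x,y,'scale',W/w); return cv2.resize(c['image'][y:y+h,x:x+w,::-1],(W,H),interpolation=cv2.INTER_CUBIC)
M=np.vstack([np.hstack([crop(b,350,160,120,90),crop(a,300,310,120,90)]),np.hstack([crop(b,160,245,160,120),crop(b,525,245,150,112)])])
cv2.imwrite('pics/m.png',M)
np.save('a.npy',a,allow_pickle=True);np.save('b.npy',b,allow_pickle=True)
E
python3 m.py
```

```text
mat ((564.0602416992188, -26.401168823242188), (198.752197265625, 260.271728515625), 87.63522338867188)
mat scene ((563.1547241210938, -22.934890747070312), (198.1253204345703, 257.29827880859375), 87.59037780761719)
A [ 0.535 -0.351  0.008] 0.639671829953164
B [ 0.231 -0.215  0.008] 0.3152278765018685
C [ 0.251 -0.466  0.008] 0.5295380606398155
crop origin 224 102 scale 5.194805194805195
crop origin 192 198 scale 5.194805194805195
crop origin 102 157 scale 3.9215686274509802
crop origin 336 157 scale 4.166666666666667
```

View pics/m.png

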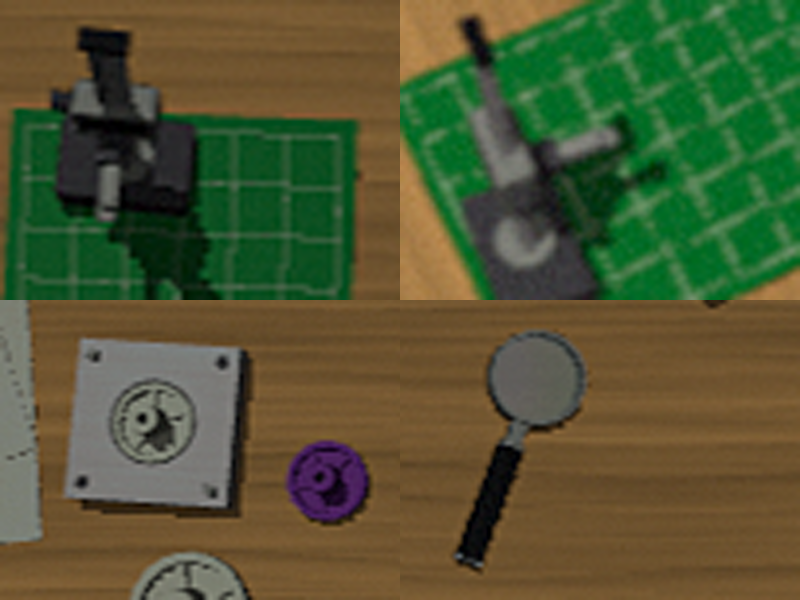

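Crops confirm it: the mould wheel's disc centre is at pixel (140.8,187.9), and loupe A's lens centre is at (368.9,176.2) with its handle end at (353,220). The scriber tip is near (244.8,143.4) in top and (233,223.6) in scene.

Run:
```python
from h import *
a=np.load('a.npy',allow_pickle=True).item();b=np.load('b.npy',allow_pickle=True).item()
# mould: bright greyish block top in top view
print('tip',two(b,(244.8,143.4),a,(233.4,223.6)))
hs=cv2.cvtColor(b['image'],cv2.COLOR_RGB2HSV)
w=onz(b,140.8,187.9,.026); print('wheel',w)
print('scene check wheel pix*1.5625',np.array(proj(a,w))*1.5625)
dow=[onz(b,102+x/3.92,157+y/3.92,.034) for x,y in ((95,57),(222,63),(212,191),(82,183))]
print('dowels',np.round(dow,4).tolist())
l=onz(b,368.9,176.2,.015);e=onz(b,352.8,219.9,.0075);print('lens',l,'end',e,np.linalg.norm(l-e))
d=(l-e)[:2];d/=np.linalg.norm(d);print('lens yaw',np.degrees(np.arctan2(d[1],d[0])),'handle',l[:2]-.062*d)
s=ctrl.get_state();print(s)
print(R.from_quat(s['tcp_rot']).as_matrix().round(4))
```

```text
tip (array([0.60716268, 0.00786043, 0.11011398]), np.float64(0.007289097164564748))
wheel [0.49807306 0.31201251 0.026     ]
scene check wheel pix*1.5625 [513.80445164 490.66624243]
dowels [[0.545, 0.3538, 0.034], [0.5404, 0.2591, 0.034], [0.4455, 0.2638, 0.034], [0.4514, 0.3599, 0.034]]
lens [ 0.53313582 -0.35170949  0.015     ] end [ 0.40635517 -0.30343259  0.0075    ] 0.13586847658719378
lens yaw -20.846370727581064 handle [ 0.47519447 -0.32964596]
{'time': 0.25, 'qpos': array([ 9.95013925e-01,  2.86788451e-01,  1.57734307e+00,  2.11017511e-05,
        1.27860966e+00, -1.50017901e-01]), 'dq': array([ 0.00159959, -0.00457926, -0.00541818,  0.00023909,  0.00036283,
       -0.00077015]), 'joint_efforts': array([-2.28724252e-04, -4.05578792e+01, -2.92406094e+01, -2.07142721e-04,
        3.83258201e-03,  1.59018185e-06]), 'eef_pos': array([0.27861186, 0.61450957, 0.24465036]), 'tcp_rot': array([ 2.11280901e-01,  9.77425215e-01, -5.33273143e-04, -2.13298862e-04]), 'contact_force': array([ 0.10391624, -0.24508978, -0.8483087 ]), 'wrist_torque': array([ 0.01684203, -0.00268651,  0.00959847]), 'finger_force': 0.0, 'opening': 1.0013660618679232}
[[-9.107e-01  4.130e-01 -6.000e-04]
 [ 4.130e-01  9.107e-01 -1.000e-03]
 [ 2.000e-04 -1.100e-03 -1.000e+00]]
```

```bash
cat >> h.py <<'E'
def go(p,yawy=None):
    """print shift (20cm units) and turn (360deg units) in tool axes to world TCP p, tool y axis to heading yawy deg (mod 180)"""
    s=ctrl.get_state(); T=R.from_quat(s['tcp_rot']).as_matrix()
    v=T.T@(np.array(p)-s['eef_pos'])/0.2
    h0=np.degrees(np.arctan2(T[1,1],T[0,1]))
    t=np.zeros(3)
    if yawy is not None:
        dy=(yawy-h0+90)%180-90
        y=np.array([np.cos(np.radians(yawy)),np.sin(np.radians(yawy)),0]);  y=y if y@T[:,1]>0 else -y
        z=np.array([0,0,-1.]);D=np.c_[np.cross(y,z),y,z]
        t=R.from_matrix(T.T@D).as_rotvec()/2/np.pi
    print('t',round(s['time'],2),'tcp',s['eef_pos'].round(4),'yhead',round(h0,1),'tilt',T[2,2].round(5),'turn',t.round(4),'shift',v.round(4),'q',s['qpos'].round(2))
E
python3 -c "
from h import *
go((.470,.311,.20),90)"
```

```text
t 0.25 tcp [0.2786 0.6145 0.2447] yhead 65.6 tilt -1.0 turn [-0.0002 -0.0001 -0.0678] shift [-1.4983 -0.9866  0.2241] q [ 1.    0.29  1.58  0.    1.28 -0.15]
```

send_rows:
  moves: "-0.0002 -0.0001 -0.0678 -0.25 -0.17 0.04 0; -0.0002 -0.0001 -0.0678 -0.5 -0.33 0.08 0; -0.0002 -0.0001 -0.0678 -0.75 -0.49 0.11 0; -0.0002 -0.0001 -0.0678 -1 -0.66 0.15 0; -0.0002 -0.0001 -0.0678 -1 -0.66 0.15 0;-0.0002 -0.0001 -0.0678 -1 -0.66 0.15 0"
  newtons: 40

```text
time: 1.0
eef_pos: [0.4065, 0.4119, 0.2155]
tcp_rot: [0.0, 1.0, 0.001, 0.0]
contact_force: [-0.3, -0.3, 0.2]
opening: 0.504
finger_force: 0.0
```

```bash
python3 -c "
from h import *
go((.47,.311,.20),90)"
```

```text
t 1.0 tcp [0.4065 0.4119 0.2155] yhead 90.0 tilt -1.0 turn [ 0.0003  0.0001 -0.0001] shift [-0.3177 -0.5047  0.0768] q [ 0.62  0.1   1.85  0.    1.19 -0.95]
```

send_rows:
  moves: "0 0 0 -0.16 -0.25 0.04 0; 0 0 0 -0.32 -0.5 0.08 0; 0 0 0 -0.32 -0.5 0.08 0; 0 0 0 -0.32 -0.5 0.08 0"

```text
time: 1.5
eef_pos: [0.47, 0.3132, 0.1995]
tcp_rot: [-0.001, 1.0, 0.001, 0.0]
contact_force: [-0.5, 0.1, 1.5]
opening: 0.498
finger_force: 0.0
```

```bash
python3 -c "
from h import *
go((.497,.311,.20),90)
c=cap('wrist');np.save('w.npy',c,allow_pickle=True)
cv2.imwrite('pics/w1.png',cv2.resize(c['image'][:,:,::-1],(800,600),interpolation=cv2.INTER_CUBIC))
print(np.round(c['extrinsics'],3).tolist())
for p in ((.498,.312,.026),(.4956,.3092,.026),(.498,.312,.052)): print(np.array(proj(c,p,True))*1.5625)"
```

```text
t 1.5 tcp [0.47   0.3132 0.1995] yhead 90.1 tilt -1.0 turn [0.0003 0.0001 0.0002] shift [-0.1348 -0.0111 -0.0022] q [ 0.41  0.09  1.89  0.    1.16 -1.17]
[[-0.001, -0.949, -0.316, 0.389], [1.0, -0.0, -0.001, 0.314], [0.001, -0.316, 0.949, 0.329], [0.0, 0.0, 0.0, 1.0]]
[394.76896087 305.38497387]
[390.71110344 302.11442412]
[394.5120884  319.10414896]
```

View pics/w1.png

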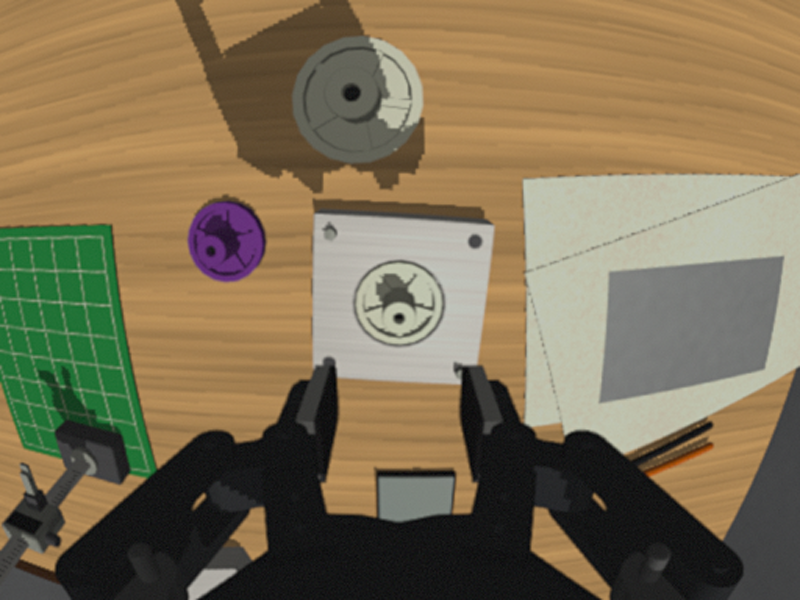

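Wrist view: the hub top is at (399,318) and the disc at (399,303), midway between the fingers. That puts the wheel at about (0.497, 0.314). I'm descending with a half-open gripper.

send_rows:
  moves: "0.0003 0.0001 0.0002 -0.135 0.004 0.2 0; 0.0003 0.0001 0.0002 -0.135 0.004 0.45 0; 0.0003 0.0001 0.0002 -0.135 0.004 0.65 0; 0.0003 0.0001 0.0002 -0.135 0.004 0.74 0; 0.0003 0.0001 0.0002 -0.135 0.004 0.785 0;0.0003 0.0001 0.0002 -0.135 0.004 0.785 0"

```text
time: 2.3
eef_pos: [0.498, 0.3137, 0.0432]
tcp_rot: [0.0, 1.0, -0.0, 0.001]
contact_force: [1.0, 1.1, 1.2]
opening: 0.499
finger_force: 0.0
```

send_rows:
  moves: "0 0 0 0 0 0 -0.4; 0 0 0 0 0 0 -0.6; 0 0 0 0 0 0 -0.8;0 0 0 0 0 0 -1;0 0 0 0 0 0 -1"
  newtons: 30

```text
time: 2.92
eef_pos: [0.4989, 0.3135, 0.0442]
tcp_rot: [0.001, 1.0, 0.0, 0.002]
contact_force: [-0.6, 0.8, 5.8]
opening: 0.243
finger_force: 29.9
```

send_rows:
  moves: "0 0 0 0 0 -0.02 -1; 0 0 0 0 0 -0.06 -1; 0 0 0 0 0 -0.12 -1;0 0 0 0 0 -0.25 -1;0 0 0 0 0 -0.4 -1;0 0 0 0 0 -0.4 -1"

```text
time: 3.68
eef_pos: [0.4994, 0.3138, 0.1258]
tcp_rot: [0.0, 1.0, 0.001, 0.003]
contact_force: [0.7, 0.2, -0.7]
opening: 0.245
finger_force: 29.5
```

```bash
python3 -c "
from h import *
go((.498,-.02,.124),90)
c=cap('wrist');np.save('w.npy',c,allow_pickle=True)
cv2.imwrite('pics/w2.png',cv2.resize(c['image'][:,:,::-1],(800,600),interpolation=cv2.INTER_CUBIC))
"
```

```text
t 3.67 tcp [0.4994 0.3138 0.1258] yhead 89.9 tilt -0.99998 turn [ 0.0003  0.001  -0.0002] shift [ 0.0053 -1.6688  0.0061] q [ 0.39  0.22  1.88 -0.    1.03 -1.18]
```

View pics/w2.png

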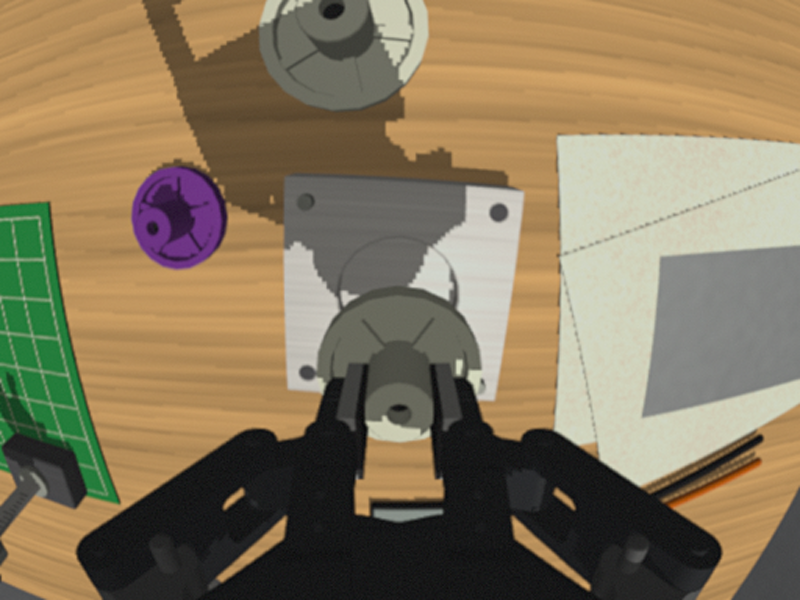

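The wheel is held level between the pads. I'm carrying it to (0.515, -0.02) over the mat.

send_rows:
  moves: "0.0003 0.001 0 -0.01 -0.08 0 -1; 0.0003 0.001 0 -0.02 -0.22 0 -1; 0.0003 0.001 0 -0.03 -0.38 0 -1; 0.0003 0.001 0 -0.04 -0.54 0 -1; 0.0003 0.001 0 -0.06 -0.7 0 -1; 0.0003 0.001 0 -0.078 -0.82 0 -1; 0.0003 0.001 0 -0.078 -0.92 0 -1; 0.0003 0.001 0 -0.078 -0.95 0 -1"

```text
time: 4.72
eef_pos: [0.5118, 0.1213, 0.1208]
tcp_rot: [0.002, 1.0, -0.001, -0.005]
contact_force: [0.8, 0.4, -0.1]
opening: 0.244
finger_force: 29.6
```

```bash
python3 -c "
from h import *
go((.515,-.02,.126),90)"
```

```text
t 4.72 tcp [0.5118 0.1213 0.1208] yhead 89.8 tilt -0.99995 turn [-0.0005 -0.0015 -0.0005] shift [-0.0179 -0.7063 -0.0239] q [ 0.04  0.11  2.03 -0.    1.01 -1.53]
```

send_rows:
  moves: "0 0 0 0 -0.1 0 -1; 0 0 0 0 -0.25 0 -1; 0 0 0 0 -0.4 0 -1; 0 0 0 0 -0.55 0 -1; 0 0 0 0 -0.65 0 -1; 0 0 0 0 -0.71 0 -1; 0 0 0 0 -0.72 0 -1; 0 0 0 0 -0.72 0 -1"

```text
time: 5.72
eef_pos: [0.5126, -0.0206, 0.1226]
tcp_rot: [0.0, 1.0, -0.001, -0.003]
contact_force: [0.2, 0.2, 0.3]
opening: 0.244
finger_force: 29.6
```

```bash
python3 -c "
from h import *
go((.515,-.02,.033),90)"
```

```text
t 5.72 tcp [ 0.5126 -0.0206  0.1226] yhead 90.0 tilt -0.99998 turn [-0.0004 -0.0011 -0.0001] shift [-0.0149  0.0038  0.4478] q [-0.24  0.07  2.06 -0.    1.01 -1.8 ]
```

send_rows:
  moves: "-0.0004 -0.0011 0 0 0 0.1 -1; -0.0004 -0.0011 0 0 0 0.22 -1; -0.0004 -0.0011 0 0 0 0.32 -1; -0.0004 -0.0011 0 0 0 0.37 -1; -0.0004 -0.0011 0 0 0 0.4 -1; -0.0004 -0.0011 0 0 0 0.41 -1; -0.0004 -0.0011 0 0 0 0.42 -1; -0.0004 -0.0011 0 0 0 0.42 -1"

```text
time: 6.72
eef_pos: [0.5125, -0.0213, 0.0392]
tcp_rot: [0.001, 1.0, -0.0, 0.001]
contact_force: [0.6, -0.4, -1.0]
opening: 0.247
finger_force: 29.6
```

send_rows:
  moves: "0 0 0 0 0 0.01 -1; 0 0 0 0 0 0.018 -1; 0 0 0 0 0 0.025 -1; 0 0 0 0 0 0.028 -1;  0 0 0 0 0 0.028 -1"

```text
time: 7.35
eef_pos: [0.5122, -0.0213, 0.0333]
tcp_rot: [0.001, 1.0, -0.0, 0.0]
contact_force: [-1.7, 0.1, 0.8]
opening: 0.242
finger_force: 29.8
```

send_rows:
  moves: "0 0 0 0 0 0.006 -1; 0 0 0 0 0 0.012 -1; 0 0 0 0 0 0.012 -1"

```text
time: 7.72
eef_pos: [0.5123, -0.0212, 0.0331]
tcp_rot: [0.0, 1.0, 0.0, -0.001]
contact_force: [-8.3, 1.5, 16.4]
opening: 0.248
finger_force: 31.3
```

send_rows:
  moves: "0 0 0 0 0 -0.008 -1; 0 0 0 0 0 -0.008 -0.5; 0 0 0 0 0 -0.008 -0.3; 0 0 0 0 0 -0.008 -0.1;0 0 0 0 0 -0.008 -0.1"

```text
time: 8.35
eef_pos: [0.5121, -0.0212, 0.0321]
tcp_rot: [0.001, 1.0, -0.0, 0.0]
contact_force: [-0.2, -0.1, 0.2]
opening: 0.449
finger_force: 0.0
```

send_rows:
  moves: "0 0 0 0 0 -0.1 -0.1; 0 0 0 0 0 -0.3 -0.1; 0 0 0 0 0 -0.55 -0.1;  0 0 0 0 0 -0.75 -0.1; 0 0 0 0 0 -0.75 -0.1"

```text
time: 8.98
eef_pos: [0.5146, -0.0218, 0.1867]
tcp_rot: [0.0, 1.0, -0.001, 0.005]
contact_force: [0.9, 0.6, -1.0]
opening: 0.45
finger_force: 0.0
```

```bash
python3 -c "
from h import *
go((.475,-.33,.18),90)
c=cap('wrist');np.save('w.npy',c,allow_pickle=True)
cv2.imwrite('pics/w3.png',cv2.resize(c['image'][:,:,::-1],(800,600),interpolation=cv2.INTER_CUBIC))
print(np.array(proj(c,(.512,-.0212,.015),True))*1.5625,np.array(proj(c,(.512,-.0212,.041),True))*1.5625)
b=cap('top');np.save('b.npy',b,allow_pickle=True)
a=cap('scene');np.save('a.npy',a,allow_pickle=True)
"
```

```text
t 8.97 tcp [ 0.5146 -0.0218  0.1867] yhead 89.9 tilt -0.99995 turn [-0.0004  0.0015 -0.0002] shift [ 0.1969 -1.5411  0.035 ] q [-0.24 -0.02  2.02  0.    1.12 -1.81]
[398.38256449 261.13989408] [398.25308599 271.92705954]
```

View pics/w3.png

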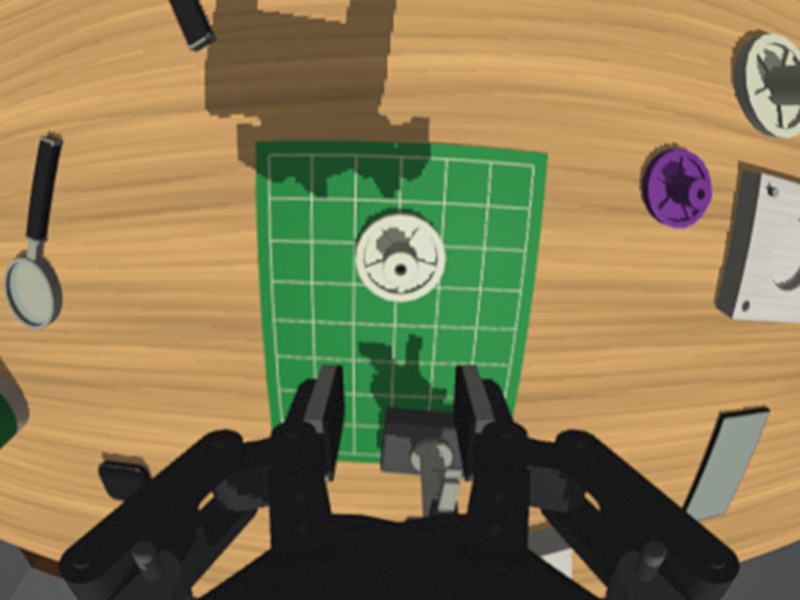

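The wheel sits flat and upright on the mat with its disc at (400,257). That gives about (0.511, -0.0205), close to the release point. Next: triangulate the scriber tip from w1, scene and top, and look at an enlarged crop.

Run:
```python
from h import *
a=np.load('a.npy',allow_pickle=True).item();b=np.load('b.npy',allow_pickle=True).item();w3=np.load('w.npy',allow_pickle=True).item()
w1=dict(w3);w1['extrinsics']=[[-0.001,-0.949,-0.316,0.389],[1.0,0,-0.001,0.314],[0.001,-0.316,0.949,0.329],[0,0,0,1]]
rays={'top':ray(b,244.8,143.4),'scene':ray(a,233.4,223.6),'w1':ray(w1,17.9,299.5,True)}
A=np.zeros((3,3));y=np.zeros(3)
for o,d in rays.values():
    d=d/np.linalg.norm(d);M=np.eye(3)-np.outer(d,d);A+=M;y+=M@o
p=np.linalg.solve(A,y);print(p)
for n,(o,d) in rays.items():
    d=d/np.linalg.norm(d);print(n,((np.eye(3)-np.outer(d,d))@(o-p)).round(4))
print('w1-scene',)
print('in w3',np.array(proj(w3,p,True))*1.5625)
i1=cv2.imread('pics/w1.png')[420:600,0:180];i3=cv2.imread('pics/w3.png')[380:540,350:510]
sc=a['image'][205:245,195:250,::-1];tp=b['image'][105:155,225:275,::-1]
rs=lambda i:cv2.resize(i,(400,300) ,interpolation=cv2.INTER_CUBIC)
cv2.imwrite('pics/tip.png',np.vstack([np.hstack([rs(i1),rs(i3)]),np.hstack([rs(sc),rs(tp)])]))
```

```text
[0.60856324 0.00922968 0.11129316]
top [ 0.0013 -0.0036  0.0001]
scene [-0.004   0.0016 -0.0001]
w1 [ 0.0027  0.002  -0.    ]
w1-scene
in w3 [451.69972263 470.9504739 ]
```

View pics/tip.png

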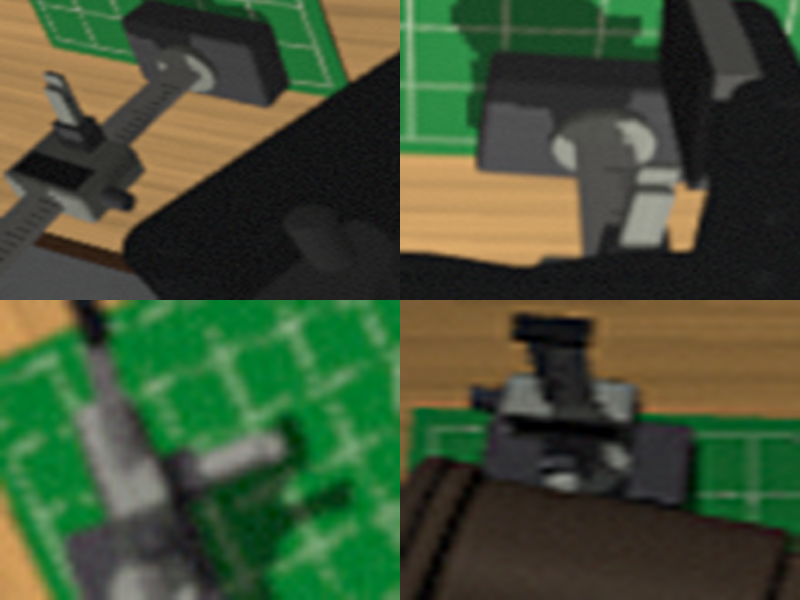

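```bash
cat > tip.py <<'E'
from h import *
a=np.load('a.npy',allow_pickle=True).item();b=np.load('b.npy',allow_pickle=True).item();w3=np.load('w.npy',allow_pickle=True).item()
w1=dict(w3);w1['extrinsics']=[[-0.001,-0.949,-0.316,0.389],[1.0,0,-0.001,0.314],[0.001,-0.316,0.949,0.329],[0,0,0,1]]
rays={'top':ray(b,244.9,143.8),'scene':ray(a,234.5,223.3),'w1':ray(w1,14.4,296.8,True),'w3':ray(w3,289.8,301.3,True)}
def solve(ks):
    A=np.zeros((3,3));y=np.zeros(3)
    for k in ks:
        o,d=rays[k];d=d/np.linalg.norm(d);M=np.eye(3)-np.outer(d,d);A+=M;y+=M@o
    return np.linalg.solve(A,y)
p=solve(rays);print(p)
for n,(o,d) in rays.items():
    d=d/np.linalg.norm(d);print(n,((np.eye(3)-np.outer(d,d))@(o-p)).round(4))
import itertools
for q in itertools.combinations(rays,2):print(q,solve(q).round(4))
go((.475,-.33,.18),90)
E
python3 tip.py
```

```text
[0.60545209 0.0090143  0.11361812]
top [ 0.0027 -0.0038  0.0004]
scene [-0.0035  0.0032 -0.0009]
w1 [ 0.0002  0.0002 -0.0001]
w3 [0.0005 0.0004 0.0005]
('top', 'scene') [0.6051 0.0081 0.1107]
('top', 'w1') [0.6087 0.0053 0.1107]
('top', 'w3') [0.6083 0.0076 0.1118]
('scene', 'w1') [0.6026 0.0139 0.1167]
('scene', 'w3') [0.6034 0.0111 0.1152]
('w1', 'w3') [0.6058 0.0094 0.1139]
t 9.12 tcp [ 0.5113 -0.021   0.1811] yhead 89.9 tilt -1.0 turn [ 0.0001 -0.0002 -0.0002] shift [ 0.1798 -1.545   0.0049] q [-0.24 -0.01  2.03  0.    1.12 -1.81]
```

send_rows:
  moves: "0 0 0.02 0.04 -0.15 0 -0.1; 0 0 0.04 0.08 -0.4 0 -0.1; 0 0 0.058 0.12 -0.65 0 -0.1; 0 0 0.058 0.16 -0.85 0 -0.1; 0 0 0.058 0.18 -1 0 -0.1; 0 0 0.058 0.18 -1 0 -0.1; 0 0 0.058 0.18 -1 0 -0.1"

```text
time: 10.0
eef_pos: [0.4753, -0.2202, 0.1808]
tcp_rot: [0.182, 0.983, 0.001, -0.001]
contact_force: [-1.0, 1.1, 0.0]
opening: 0.45
finger_force: 0.0
```

```bash
python3 -c "
from h import *
go((.475,-.33,.15),69.2)"
```

```text
t 10.0 tcp [ 0.4753 -0.2202  0.1808] yhead 69.1 tilt -1.0 turn [ 0.0002 -0.0004 -0.0004] shift [-0.1953 -0.5132  0.1527] q [-0.63  0.02  2.    0.    1.12 -1.83]
```

send_rows:
  moves: "0 0 0 -0.07 -0.18 0 -0.1; 0 0 0 -0.15 -0.4 0 -0.1; 0 0 0 -0.195 -0.51 0 -0.1; 0 0 0 -0.195 -0.51 0 -0.1; 0 0 0 -0.195 -0.51 0 -0.1; 0 0 0 -0.195 -0.51 0 -0.1"

```text
time: 10.75
eef_pos: [0.4761, -0.329, 0.1823]
tcp_rot: [0.181, 0.983, 0.0, 0.0]
contact_force: [-0.5, 0.7, 0.5]
opening: 0.448
finger_force: 0.0
```

```bash
python3 -c "
from h import *
go((.475,-.33,.0125),69.2)
c=cap('wrist');np.save('w4.npy',c,allow_pickle=True)
cv2.imwrite('pics/w4.png',cv2.resize(c['image'][:,:,::-1],(800,600),interpolation=cv2.INTER_CUBIC))
for p in ((.475,-.33,.015),(.533,-.352,.015),(.6055,.009,.1136)): print(np.array(proj(c,p,True))*1.5625)"
```

```text
t 10.75 tcp [ 0.4761 -0.329   0.1823] yhead 69.1 tilt -1.0 turn [ 0.0001  0.0001 -0.0002] shift [ 0.0034 -0.0072  0.8488] q [-0.78  0.14  1.87  0.    1.13 -1.99]
[394.6785844  268.59413001]
[395.09878294 353.55137861]
[879.47907311 314.47361202]
```

View pics/w4.png

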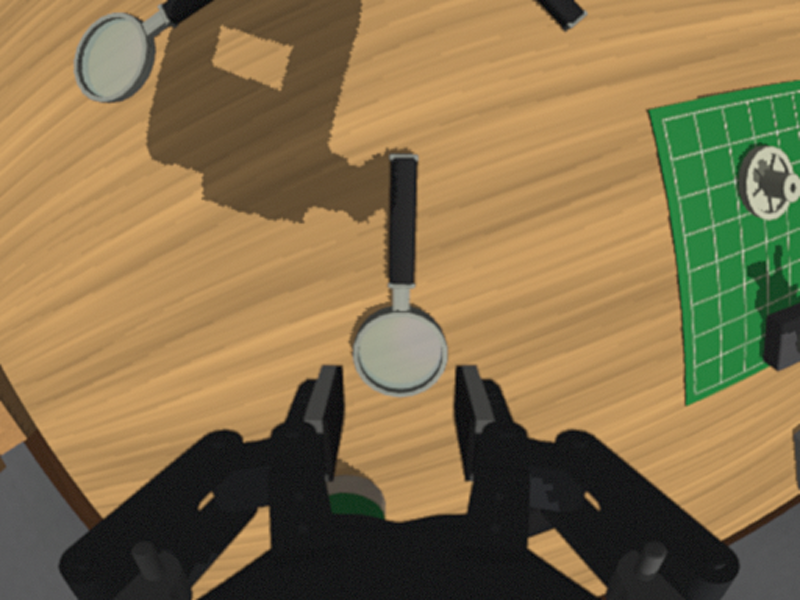

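The lens centre shows at (400,350) and the handle runs from (403,160) to (401,283), parallel to the pads and about 1.5 mm to the right. Before descending I'll compute its tool-frame offset.

```bash
python3 -c "
from h import *
c=np.load('w4.npy',allow_pickle=True).item()
s=ctrl.get_state();T=R.from_quat(s['tcp_rot']).as_matrix()
for n,u,v in (('lens',400,350),('end',403,160),('nearend',401,283)):
    p=onz(c,u/1.5625,v/1.5625,.015,True);print(n,p.round(4),(T.T@(p-s['eef_pos'])).round(4))
print(ctrl.finger_overhang)"
```

```text
lens [ 0.5316 -0.3478  0.015 ] [-0.0584  0.0024  0.1674]
end [ 0.4103 -0.2996  0.015 ] [0.072  0.0042 0.1674]
nearend [ 0.4858 -0.3296  0.015 ] [-0.0092  0.003   0.1674]
0.014
```

send_rows:
  moves: "0 0 0 0.018 0.013 0.2 -0.1; 0 0 0 0.018 0.013 0.45 -0.1; 0 0 0 0.018 0.013 0.65 -0.1; 0 0 0 0.018 0.013 0.76 -0.1; 0 0 0 0.018 0.013 0.81 -0.1; 0 0 0 0.018 0.013 0.823 -0.1; 0 0 0 0.018 0.013 0.823 -0.1"

```text
time: 11.68
eef_pos: [0.4743, -0.3272, 0.019]
tcp_rot: [0.182, 0.983, -0.001, 0.001]
contact_force: [0.1, -0.1, 1.4]
opening: 0.448
finger_force: 0.0
```

send_rows:
  moves: "0 0 0 0 0 0 -0.4; 0 0 0 0 0 0 -0.6; 0 0 0 0 0 0 -0.8; 0 0 0 0 0 0 -1; 0 0 0 0 0 0 -1; 0 0 0 0 0 0 -1"
  newtons: 50

```text
time: 12.42
eef_pos: [0.4743, -0.3273, 0.0192]
tcp_rot: [0.182, 0.983, -0.001, 0.001]
contact_force: [-0.8, 1.3, 5.7]
opening: 0.191
finger_force: 50.4
```

send_rows:
  moves: "0 0 0 0 0 -0.03 -1; 0 0 0 0 0 -0.1 -1; 0 0 0 0 0 -0.2 -1; 0 0 0 0 0 -0.35 -1; 0 0 0 0 0 -0.5 -1;0 0 0 0 0 -0.6 -1;0 0 0 0 0 -0.6 -1;0 0 0 0 0 -0.6 -1"

```text
time: 13.42
eef_pos: [0.473, -0.3262, 0.1369]
tcp_rot: [0.182, 0.983, 0.001, -0.0]
contact_force: [-0.2, 0.3, -0.6]
opening: 0.196
finger_force: 49.6
```

Run:
```python
from h import *
go((.467,.023,.15),45)
c=cap('wrist');np.save('w5.npy',c,allow_pickle=True)
cv2.imwrite('pics/w5.png',cv2.resize(c['image'][:,:,::-1],(800,600),interpolation=cv2.INTER_CUBIC))
```

```text
t 13.43 tcp [ 0.473  -0.3262  0.1369] yhead 69.1 tilt -1.0 turn [ 0.0001 -0.0002  0.0668] shift [ 0.6518  1.6199 -0.0638] q [-0.78  0.18  1.91  0.    1.05 -1.99]
```

View pics/w5.png

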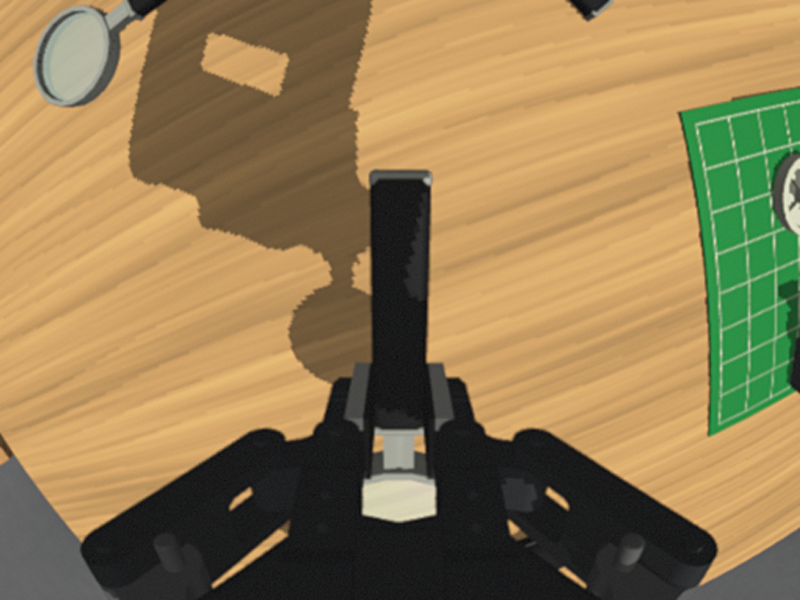

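Run:
```python
from h import *
c=np.load('w5.npy',allow_pickle=True).item();s=ctrl.get_state();T=R.from_quat(s['tcp_rot']).as_matrix()
for th in (-.1,0,.1):
  for x in (.074,.077):
    r=[]
    for y in (-.009,.009):
        t=np.array([x*np.cos(th)-0*np.sin(th),y,0.0042-x*np.sin(th)])
        r.append((np.array(proj(c,s['eef_pos']+T@t,True))*1.5625).round(1))
    print(th,x,r)
```

```text
-0.1 0.074 [array([365. , 169.6]), array([424.7, 169.5])]
-0.1 0.077 [array([365. , 159.8]), array([424.7, 159.7])]
0 0.074 [array([363.2, 169.7]), array([426.1, 169.6])]
0 0.077 [array([363.1, 159.3]), array([426.2, 159.2])]
0.1 0.074 [array([361.1, 172.5]), array([427.6, 172.3])]
0.1 0.077 [array([360.9, 161.6]), array([427.8, 161.5])]
```

send_rows:
  moves: "0 0 0.01 0.04 0.08 -0.02 -1; 0 0 0.02 0.09 0.2 -0.04 -1; 0 0 0.03 0.15 0.35 -0.065 -1; 0 0 0.04 0.21 0.5 -0.065 -1; 0 0 0.05 0.27 0.65 -0.065 -1; 0 0 0.06 0.33 0.8 -0.065 -1; 0 0 0.0668 0.38 0.92 -0.065 -1; 0 0 0.0668 0.4 0.98 -0.065 -1; 0 0 0.0668 0.4 0.98 -0.065 -1"

```text
time: 14.6
eef_pos: [0.4686, -0.1146, 0.1501]
tcp_rot: [0.382, 0.924, -0.0, -0.0]
contact_force: [-0.2, -0.2, -0.1]
opening: 0.191
finger_force: 49.6
```

```bash
python3 -c "
from h import *
go((.466,.0245,.15),45)"
```

```text
t 14.6 tcp [ 0.4686 -0.1146  0.1501] yhead 45.1 tilt -1.0 turn [-0.     -0.0001  0.0003] shift [0.4997 0.4837 0.0005] q [-0.45 -0.04  2.12 -0.    1.06 -1.24]
```

send_rows:
  moves: "0 0 0 0.06 0.06 0 -1; 0 0 0 0.17 0.16 0 -1; 0 0 0 0.28 0.27 0 -1; 0 0 0 0.39 0.38 0 -1; 0 0 0 0.47 0.45 0.03 -1; 0 0 0 0.5 0.484 0.06 -1; 0 0 0 0.5 0.484 0.1 -1; 0 0 0 0.5 0.484 0.125 -1; 0 0 0 0.5 0.484 0.125 -1;0 0 0 0.5 0.484 0.125 -1"

```text
time: 15.85
eef_pos: [0.4668, 0.0236, 0.1259]
tcp_rot: [0.383, 0.924, 0.0, 0.001]
contact_force: [0.6, 0.1, -0.5]
opening: 0.19
finger_force: 49.6
```

Run:
```python
from h import *
go((.466,.0245,.125),45)
a=cap('scene');b=cap('top');w=cap('wrist')
for n,c in (('sa',a),('sb',b),('sw',w)): np.save(n+'.npy',c,allow_pickle=True)
s=ctrl.get_state();T=R.from_quat(s['tcp_rot']).as_matrix();l=s['eef_pos']+T@np.array([-.064,.001,.0117]);print('lens pred',l, proj(a,l),proj(b,l))
i=a['image'][165:255,170:290,::-1];cv2.imwrite('pics/f.png',np.hstack([cv2.resize(i,(480,360),interpolation=cv2.INTER_CUBIC),cv2.resize(b['image'][120:210,205:285,::-1],(320,360),interpolation=cv2.INTER_CUBIC)]))
```

```text
t 15.85 tcp [0.4668 0.0236 0.1259] yhead 45.0 tilt -1.0 turn [ 0.0001  0.0002 -0.0001] shift [0.006  0.0003 0.0047] q [-0.17 -0.04  2.17 -0.    1.01 -0.95]
lens pred [ 0.51280967 -0.02071698  0.1145016 ] (np.float64(258.5352919640153), np.float64(198.40689362258934)) (np.float64(254.34716081234782), np.float64(178.50554636021414))
```

View pics/f.png

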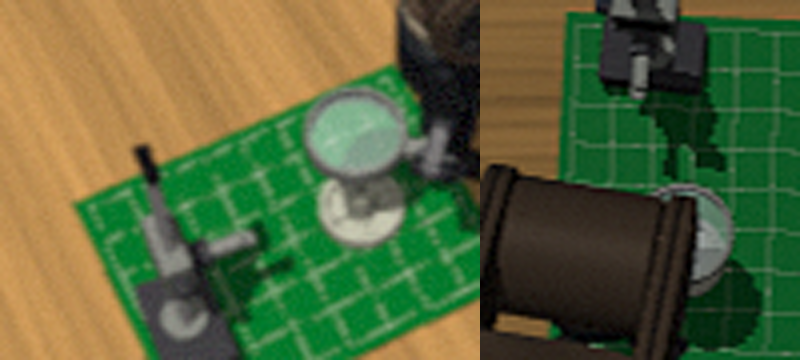

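Scene view: the lens sits at (259,198.2) against a predicted (258.5,198.4), level and over the wheel, clear of the gauge. One numeric check of the scriber tip and wheel centre follows.

Run:
```python
from h import *
a=np.load('sa.npy',allow_pickle=True).item();b=np.load('sb.npy',allow_pickle=True).item();w=np.load('sw.npy',allow_pickle=True).item()
h=cv2.cvtColor(a['image'],cv2.COLOR_RGB2HSV)
print('S');print(h[219:230,226:242,1]);print('V');print(h[219:230,226:242,2])
hb=cv2.cvtColor(b['image'],cv2.COLOR_RGB2HSV);print('top V');print(hb[135:148,240:250,2]);print(hb[135:148,240:250,1])
print('wheel scene',onz(a,170+362/4,165+212/4,.015))
print('tip in w',proj(w,(.6055,.009,.1136),True))
```

```text
S
[[240 177 120 120 127 116 128 151 177 216 220 255 253 206 133 133]
 [249 189 111  82  89 109 159 237 255 233 228 255 245 253 186 148]
 [206 182 121 100 124 151 212 241 238 255 226 255 233 255 178 128]
 [156 150 121  72  73  85  82 107 255 191 204 228 255 255 173 118]
 [131  85  49  37  30  22  17  48 145 255 241 220 249 255 216 159]
 [ 44  24  14  20  16  14  18  18  94 228 239 247 255 255 249 160]
 [ 16  13  14  15  15   5  19  33 103 230 255 255 219 235 157 113]
 [ 16  13  12  17  21  33  40  70 160 231 228 204 223 182 128 112]
 [ 16  20  23  59  90 142 140 171 159 201 225 200 146 143 171 177]
 [ 40  74 121 206 213 219 193 117 103 144 246 247 210 234 206 238]
 [146 156 230 233 187 161  87 107 160 182 231 241 255 251 216 204]]
V
[[122 130 136 134 141 143 138 130 121 124 124 124 121 124 136 136]
 [123 123 140 158 155 147 130  99  84  94 122 122 124 122 125 134]
 [126 123 137 150 136 127 101  75  61  71 106 120 127 125 126 136]
 [129 129 133 145 140 120  96  67  51  64  95 115 122 120 134 141]
 [130 126 131 131 137 138 123  91  67  61  74 102 121 124 124 130]
 [132 137 142 143 124 1
[... 927 characters left out ...]
  35  43  42  38]]
[[ 10  10  16  12  16  13  12  16  11  10]
 [ 15  11  23  12  15  15  18  11  26  21]
 [ 11  16  15  14  15  13  16   0  20  32]
 [ 25  30  20  11  15  17  16 128  48  38]
 [ 12  18  10  14  15  19  16  64  36  36]
 [255 170   7   8  15  10  21  43  13  43]
 [153 255  15   7  19  13  10   0   0  93]
 [255 255  40  33   6  28  92 128  94 105]
 [255 255  49  11  14  12  53 255 170 167]
 [220 219 135  16  13  16 122 255 185 163]
 [213 203 198 225 239 245 255 234 164 156]
 [119  74  67 117 113 114 122 135  72  70]
 [223 238 235 222 234 255 255 148 170 255]]
wheel scene [ 0.51304357 -0.01190653  0.015     ]
tip in w (np.float64(365.5762929506607), np.float64(361.3596859952105))
```

Run:
```python
from h import *
a=np.load('sa.npy',allow_pickle=True).item();a0=np.load('a.npy',allow_pickle=True).item();w=np.load('sw.npy',allow_pickle=True).item();w4=np.load('w4.npy',allow_pickle=True).item();w3=np.load('w.npy',allow_pickle=True).item()
def whites(c,smax,vmin,x0,x1,y0,y1):
    h=cv2.cvtColor(c['image'],cv2.COLOR_RGB2HSV);m=cv2.inRange(h,(0,0,vmin),(180,smax,255))[y0:y1,x0:x1]
    m=cv2.morphologyEx(m,cv2.MORPH_CLOSE,np.ones((7,7)))
    n,l,s,ce=cv2.connectedComponentsWithStats(m)
    for i in range(1,n):
        if s[i][4]>60: print('  comp',s[i]+[x0,y0,0,0,0],ce[i].round(1)+[x0,y0])
for n,c,z in (('sa',a,(240,285,180,235)),('a0',a0,(235,295,180,240))):
    print(n);whites(c,70,120,*z)
print('pred disc at arm-frame wheel', proj(a,(.511,-.021,.015)), 'bottom edges', proj(a,(.541,-.021,.015)),proj(a,(.511,.009,.015)),proj(a,(.511,-.051,.015)))
print('w3',onz(w3,400/1.5625,257/1.5625,.015,True),onz(w3,400/1.5625,269/1.5625,.041,True))
# wheel in w4 (~ (768,182) view px)
whites(w4,70,120,465,512,85,145);print('w4 pred',proj(w4,(.511,-.021,.015),True))
print('sw');whites(w,70,120,150,350,100,330)
T=np.zeros
rays=[ray(b_,u,v,f) for b_,u,v,f in ((np.load('sb.npy',allow_pickle=True).item(),244.4,144.5,False),(a,234.4,224.5,False),(w3,289.8,301.3,True))]
w1=dict(w3);w1['extrinsics']=[[-0.001,-0.949,-0.316,0.389],[1.0,0,-0.001,0.314],[0.001,-0.316,0.949,0.329],[0,0,0,1]];rays.append(ray(w1,14.4,296.8,True))
A=np.zeros((3,3));y=np.zeros(3)
for o,d in rays:
    d=d/np.linalg.norm(d);M=np.eye(3)-np.outer(d,d);A+=M;y+=M@o
print('tip',np.linalg.solve(A,y))
```

```text
sa
  comp [246 187  35  40 750] [259.3 204.8]
a0
  comp [250 206  21  21 342] [259.9 216.2]
pred disc at arm-frame wheel (np.float64(259.5686180038209), np.float64(215.20163090286897)) bottom edges (np.float64(250.31705427786986), np.float64(219.8534543917276)) (np.float64(264.7519975218216), np.float64(223.44779694126643)) (np.float64(254.49291071187804), np.float64(207.126759104207))
w3 [ 0.50914441 -0.0201176   0.015     ] [ 0.51013118 -0.02012547  0.041     ]
  comp [ 472   85   40   56 1060] [493.4 116.2]
w4 pred (np.float64(492.72217296548513), np.float64(117.1251849635756))
sw
  comp [236 110  41   9 196] [255.6 112.5]
  comp [313 175  14  17  64] [318.8 183.9]
  comp [287 199  18  16  94] [295.9 205.6]
  comp [309 219  13  13  86] [314.8 225.4]
  comp [175 251  14  14  75] [182.3 258.6]
  comp [300 254  28  28 111] [311.6 264.8]
  comp [ 232  274   47   56 1845] [254.6 306.4]
tip [0.60550958 0.00997168 0.1128026 ]
```

Wheel and lens centres agree within about 3 mm, and the heights within about 1.5 mm (tip z ≈ 0.113, lens ≈ 0.114). Handing in.

```bash
python3 -c "
from h import *
go((.466,.0245,.125),45);print(ctrl.sign_off())"
```

```text
t 16.0 tcp [0.4668 0.0238 0.1261] yhead 45.0 tilt -1.0 turn [ 0.0001  0.0002 -0.    ] shift [ 0.0053 -0.0007  0.0056] q [-0.17 -0.04  2.17 -0.    1.01 -0.95]
the job is handed in; nothing more can be done
None
```

I handed the job in at 16.0 s, with no verdict returned: the wheel lies flat, hub up, on the mat, and the lens is held level about 3 mm off the wheel's axis and about 1.5 mm above the scriber tip's height, by my measurements.

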